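# Open the dust gate behind the bench board with the bent rod

## Robot

A 6-joint arm with a two-finger parallel gripper is mounted at the origin on the work surface. World frame = base frame: x ahead of the robot, y to its left, z up, the work surface at z = 0. Lengths are in m, angles in rad, forces in N, time in s.
With the tool pointing down it reaches from about 0.375 to 0.975 m from the base axis. Payload 3.8 kg.
Tool frame: the origin (TCP) lies midway between the tips of the shut fingers; the grasp point (between the pads) lies 19 mm behind it; z points along the fingers, y is the line along which they close (so a half turn about z gives the same grasp; the last joint's range is limited). The gripper opens to 88 mm and grips with 3 to 60 N. Pads are 18 mm wide; open, the fingers measure 123 mm over their backs; the gripper's body (75 mm by 187 mm) begins 45 mm behind the grasp point.
Start: joints at [-1.35, 0.264, 1.604, -0, 1.274, -0.037], TCP at [0.172, -0.653, 0.239] pointing down, gripper open.
Joint ranges: [-2.63, 2.63], [-0.94, 2.18], [0.31, 2.57], [-1.31, 4.45], [0, 2.66], [-2.55, 2.55]. Speed limits (rad/s): [2.57, 2.57, 3.14, 3.14, 3.14, 3.14].

## Interface

Orientations are given as a rotation vector (axis times angle).
In Python, from cell import manip, inverse_kinematics, cams, order gives the robot as it stands. Calls block until the motion is done:
- manip.move_pose(position, orientation): joint-space move of the TCP to a pose.
- manip.move_linear(position, rate=0.15, rot=None): straight line of the TCP; rot=None keeps the orientation; rate is the mean speed in m/s.
- manip.set_joints(angles): joint-space move.
- manip.set_gripper(opening, force=None): finger opening in m; force is the grip in N (None keeps the last); returns when the fingers have stopped.
- manip.dwell(seconds).
- inverse_kinematics(position, orientation): joint angles nearest the present ones, or None.
- manip.state(): the state.
- cams.capture(name): name is "scene" or "top"; returns a dict with "image" (384x512x3 uint8, blue, green, red), "z_map" (384x512 float32, m along the optical axis (not along the pixel's ray), 0 where there is no reading), "intrinsics" (3x3 intrinsics, pixels), "k1" (the pictures are not rectified: a ray, as slopes to the right and down, at radius r is drawn at 1 + k1 r^2 times it, then the intrinsics apply), "position" and "orientation" of the camera in the world. Camera axes: x right, y down, z forward; pixel columns grow to the right and rows downward; lengths in m; the calibration is good to about 2 mm. A picture is of the moment at which its call begins.
A pose or a line that the arm cannot do raises manip.IKError and nothing moves.
- order.close_job(): hands the job in; it is judged then, once.
The state is a dict: "clock": time; "joint_pos": joint angles; "joint_velocities": joint speeds; "tau": joint torques, N m; "tool_pos": TCP position; "tcp_rot": TCP orientation; "contact_force": force on the tool from outside, world axes, zero at the start; "moment": the same for the moment, N m; "gripper_width": finger opening in m; "grasp_force": force on a finger pad.
Only numpy, scipy, OpenCV 4.12 (cv2) and the standard library are available. Lean on these libraries where they do the work, as an engineer would, in place of code of your own. Each camera call takes 0.05 s, during which the arm holds its last target. There are 200 camera calls.

## Task

Open the dust pipe's slide gate behind the bench board as far as its limit stop lets it: take the bent rod from the tool rack, reach over the board, put the rod's end down into the finger hole of the gate's plate and draw the plate out towards the board until you feel it come up firmly against the stop. It runs stiffly, so draw steadily, and at the stop give it a firm pull of about 10 N, never more than 15; touch the gate only with the rod and do not lean on the board. Then lay the rod back in its slot in the rack and leave everything else where it is.

Things in the scene. Friction and masses are not known exactly. Their poses are not given: they have to be found in the camera images.
- rod: The bent rod: dark wooden handle 100 x 24 x 26 mm (x, y, z; flat sides) and an 8 mm steel rod that leaves it along +x and bends straight down (-z) 160 mm ahead of the handle's centre; the leg ends 120 mm below the rod's axis. 0.2 kg. Origin at the handle's centre, on the rod's axis. Lies in one of the rack's three slots, z up, its leg hanging down beyond the rack
- rod_tip (a point): The rounded end of the rod's bent leg (8 mm thick): 160 mm along +x and 120 mm along -z from the rod's origin; axes as the rod's
- rack: Fixed wooden tool rack; origin on the bench top, x along the tools towards their steel ends, slots at y = -85, 0, +85 mm. A tool in its slot has its origin at x = 0, z = 153 mm. Rail at x = -40 mm: notches 36 mm wide, floor z = 140 mm, for the handle's tail; rail at x = 88 mm: notches 20 mm wide, floor z = 149 mm, for the steel. Rails 18 mm thick, notches 26 mm deep, open on top
- chisel_wide: A chisel with a straight blade 26 mm wide in one of the other slots of the rack; origin at the centre of its handle (100 x 24 x 26 mm, like the rod's), blade end 213 mm ahead; leave it
- chisel_narrow: A chisel with a straight blade 12 mm wide in one of the other slots of the rack; origin at the centre of its handle (100 x 24 x 26 mm, like the rod's), blade end 213 mm ahead; leave it
- board: The bench's back board: upright, 18 mm thick (x), 500 mm long (y), 150 mm high, fixed; origin at the middle of its foot. Stands between the robot and the gate, its axes parallel to the gate's
- gate: Dust pipe, 64 mm thick, with slide gate; fixed. Origin on the upright pipe's axis at the bench top; -x points to the board, whose mid-plane is 210 mm away. The cast gate body reaches 53 mm towards the board, 57 to 87 mm above the bench. Above, the pipe turns along +y (centre 185 mm high) and at y = 250 mm comes back over the board to a flat hood 190 mm wide, 217 mm high
- hole (a point): Centre of the round finger hole, 20 mm in diameter, in the tab of the gate's sliding plate, at the plate's top face, 73.5 mm above the bench; free space below. Moves with the plate, axes as the gate's. Starts 80 to 112 mm from the pipe's axis, towards the board
- mallet: Wooden joiner's mallet lying on the bench; leave it
- panel: Carved wooden panel, 170 x 270 x 32 mm, lying on the bench; leave it
- stone: Sharpening stone on its wooden base, 75 x 205 x 36 mm; leave it
- tin: Small steel tin, 66 mm in diameter, 75 mm high, standing behind the board beside the gate; leave it
- oil: Amber oil bottle, 52 mm in diameter, 110 mm high, standing behind the board on the other side of the gate; leave it
- plate: The gate's sliding plate: bare steel, level, 66 mm wide, 5 mm thick; its end is 25 mm from the hole towards the board; its origin is 80 mm behind the hole. It slides along the gate's x with about 4 N drag and stays where it is left. Drawn out, it meets a firm stop where its limit screw is set, with the hole anywhere from 130 to 150 mm from the pipe's axis: to be felt
There are look-alikes about, which are no part of the job. What is shaped like the rod but purple is not meant.

How it is judged:
By the outcome, as a careful person would: the job done as asked, in the order asked, and still so for the second after the job is handed in, with the robot touching nothing.
It also fails if it takes over 72 s, if anything falls off the work surface, if the arm or the gripper's body presses on something with over 40 N, if the wrist force passes 120 N, or if a joint passes its speed limit or range.

## Working session

There is one attempt and no reset: what is moved stays moved. The work goes in short steps, each a Python script; the robot and the scene stay as the last script left them, time stands still between calls to the robot, and variables do not carry over. Pictures are saved under pics/ and viewed, at most 10 in all, crops included, and the job is handed in when it is done.

```bash
ls; mkdir -p pics; cat > h.py <<'E'
import numpy as np, cv2
from scipy.spatial.transform import Rotation as R
from cell import manip, inverse_kinematics, cams, order
def cap(n):
    c=cams.capture(n); q=np.asarray(c["orientation"],float)
    c["R"]=q if q.shape==(3,3) else (R.from_rotvec(q) if q.size==3 else R.from_quat(q)).as_matrix()
    c["p"]=np.asarray(c["position"]); c["K"]=np.asarray(c["intrinsics"]); return c
def rays(c,uv):
    uv=np.atleast_2d(np.asarray(uv,float)); K=c["K"]
    d=np.c_[(uv[:,0]-K[0,2])/K[0,0],(uv[:,1]-K[1,2])/K[1,1]]; s=d.copy()
    for _ in range(20): s=d/(1+c["k1"]*(s**2).sum(1,keepdims=True))
    return np.c_[s,np.ones(len(s))]
def onplane(c,uv,z):
    w=rays(c,uv)@c["R"].T; return c["p"]+w*((z-c["p"][2])/w[:,2])[:,None]
def bydepth(c,uv):
    uv=np.atleast_2d(np.asarray(uv)).astype(int); z=c["z_map"][uv[:,1],uv[:,0]]
    return c["p"]+(rays(c,uv)*z[:,None])@c["R"].T
def proj(c,P):
    q=(np.atleast_2d(P)-c["p"])@c["R"]; s=q[:,:2]/q[:,2:]; s=s*(1+c["k1"]*(s**2).sum(1,keepdims=True))
    return s*[c["K"][0,0],c["K"][1,1]]+c["K"][:2,2]
E
python3 - <<'E'
from h import *
for n in("top","scene"):
    c=cap(n); print(n,c["p"],c["orientation"],c["K"].round(1).tolist(),c["k1"])
    cv2.imwrite(f"pics/{n}0.png",cv2.resize(c["image"],(800,600),interpolation=cv2.INTER_CUBIC))
    np.save(n+"0.npy",c,allow_pickle=True)
print(manip.state())
E
```

```text
pics
top [ 0.33139843 -0.03934665  1.53877396] [-2.1763446   2.15638304 -0.11672496] [[420.9, 0.0, 254.8], [0.0, 420.9, 190.7], [0.0, 0.0, 1.0]] 0.02994644598058604
scene [ 0.89714767 -0.67326126  0.84365893] [-2.29215487 -0.61924224  0.26304082] [[349.1, 0.0, 251.0], [0.0, 349.1, 195.0], [0.0, 0.0, 1.0]] -0.10553179262865024
{'clock': 0.1, 'joint_pos': array([-1.34991963e+00,  2.64693566e-01,  1.60523396e+00, -2.95666620e-05,
        1.27370226e+00, -3.69082830e-02]), 'joint_velocities': array([-0.00202326,  0.00016486, -0.00424793, -0.00035869, -0.00056283,
        0.00036502]), 'tau': array([-1.65839092e-04, -5.03617501e+01, -3.58071005e+01,  7.31013855e-02,
        2.32909288e-02, -5.57839496e-05]), 'tool_pos': array([ 0.17192649, -0.65207213,  0.23750377]), 'tcp_rot': array([-3.11352180e+00, -4.03560540e-01,  3.37916584e-04]), 'contact_force': array([0.26124162, 0.7443885 , 0.75390833]), 'moment': array([0.0230899 , 0.04833538, 0.04816789]), 'grasp_force': 0.0, 'gripper_width': 0.08822254015038875}
```

View pics/top0.png

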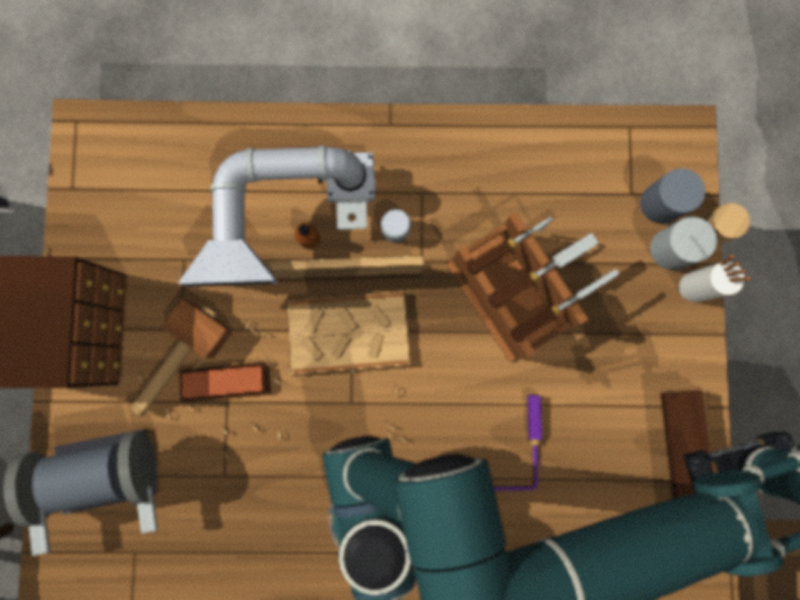

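View pics/scene0.png

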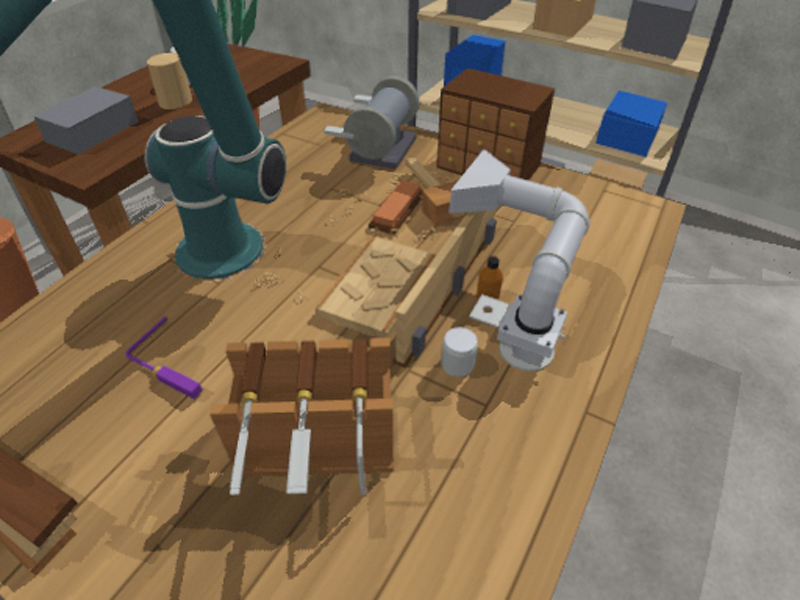

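Top view: the base is at the bottom, x points up and y points left. The rack tools' steel ends are at (550,218), (595,240) and (618,272). The hole is at (351,216) and the board runs at about y=268. The scene view shows the rod-like tool at (362,400), with its end turned down, in the slot nearest the gate.

Things that could be taken for the rod (top view px):
- Purple bent rod at (535,440): excluded by its colour.
- Narrow chisel at (590,290): straight blade.
- Wide chisel at (565,258): straight blade.
- Steel bent tool at (530,230): shortest reach, end hanging down. This is my choice.

Next is one close crop to check it.

```bash
python3 - <<'E'
from h import *
t=np.load("top0.npy",allow_pickle=True).item(); s=np.load("scene0.npy",allow_pickle=True).item()
a=cv2.resize(t["image"][130:235,280:405],(500,420),interpolation=cv2.INTER_CUBIC)   # x4
b=cv2.resize(s["image"][210:325,135:260],(500,460)[:2],interpolation=cv2.INTER_CUBIC) 
b=b[:420,:300] if 0 else cv2.resize(s["image"][210:325,190:260],(300,492))[:420]
cv2.imwrite("pics/rack.png",np.hstack([a,b]))
im=t["image"]; hsv=cv2.cvtColor(im,cv2.COLOR_BGR2HSV)
m=((hsv[...,1]<70)&(hsv[...,2]>90)).astype(np.uint8); m[:, :320]=0; m[:,400:]=0; m[:130]=0;m[215:]=0
n,l,st,ce=cv2.connectedComponentsWithStats(m)
for i in range(1,n):
    if st[i,4]<25: continue
    v,u=np.where(l==i); P=onplane(t,np.c_[u,v],0.157)[:,:2]; mu=P.mean(0); d=np.linalg.svd(P-mu)[2][0]; d*=np.sign(d[0]); q=(P-mu)@d
    print("steel",st[i],mu.round(4),"ang",np.degrees(np.arctan2(d[1],d[0])).round(1),"ends",(mu+d*q.min()).round(4),(mu+d*q.max()).round(4))
# height map per rack
v,u=np.mgrid[130:235,280:400]; uv=np.c_[u.ravel(),v.ravel()]; P=bydepth(t,uv)
g=P[(P[:,2]>.168)&(P[:,2]<.18)]; print("rail175",len(g),cv2.minAreaRect(g[:,:2].astype(np.float32)))
# hole: dark blob in plate
for (u,v) in [(225,138),(219,132),(231,142),(222,107)]: print((u,v),bydepth(t,[u,v]).round(3),hsv[v,u])
v,u=np.mgrid[128:148,212:238]; uv=np.c_[u.ravel(),v.ravel()]; 
print(im[126:150,212:240].max(2))
E
```

```text
steel [329 139  24  16  91] [ 0.6316 -0.3272] ang -58.3 ends [ 0.6065 -0.2866] [ 0.6543 -0.3639]
steel [343 149  40  28 333] [ 0.5806 -0.4036] ang -57.3 ends [ 0.5344 -0.3314] [ 0.6149 -0.457 ]
steel [358 173  38  25 214] [ 0.5059 -0.4449] ang -57.6 ends [ 0.4637 -0.3784] [ 0.5426 -0.5028]
rail175 577 ((0.5133846998214722, -0.29760169982910156), (0.2704198956489563, 0.14964179694652557), 32.554298400878906)
(225, 138) [[ 0.694  0.074 -0.003]] [16 98 91]
(219, 132) [[0.698 0.09  0.073]] [ 54   7 196]
(231, 142) [[0.661 0.047 0.076]] [ 55   8 196]
(222, 107) [[0.752 0.071 0.193]] [107  15 118]
[[112 117 121 124 125 123 124 124 128 126 125 127 127 123 125 124 122 125
  121 123 119 124 119 118 110 107 102  94]
 [104 102 107 111 113 115 116 115 116 119 120 115 119 118 124 124 121 116
  118 124 121 118 113 108  94  92  92  93]
 [ 85  85  97 104 111 117 116 120 118 117 117 115 122 126 126 128 124 122
  122 129 130 130 112 103  93  92  93  92]
 [ 77  83  89 107 127 138 142 140 143 147 142 143 139 143 145 147 141 145
  141 149 160 148 122 105  97  98  99  95]
 [ 78  80  94 122 155 171 174 173
[... 1607 characters left out ...]
 66  69  74 110 157 186 193 196 193 193 195 192 195 193 195 190 189 191
  189 186 184 179 170 161 142 123  97  90]
 [ 64  65  78 107 145 168 175 178 178 177 176 178 175 178 179 174 174 170
  173 173 169 163 160 154 143 120  96  88]
 [ 70  69  73  88 114 132 136 139 136 136 137 136 144 155 162 163 164 164
  166 166 162 157 156 157 145 119  94  89]
 [ 72  74  71  79  82  89 100  97 101 101 103 109 121 139 152 154 156 157
  159 158 157 148 151 151 138 113  88  78]
 [ 74  73  75  73  75  77  76  79  80  84  84  94 119 138 146 150 147 150
  153 149 148 147 151 148 132 108  86  80]
 [ 70  71  74  72  70  75  73  74  75  75  76  94 119 139 144 145 148 145
  145 143 143 143 146 139 132 106  86  72]]
```

View pics/rack.png

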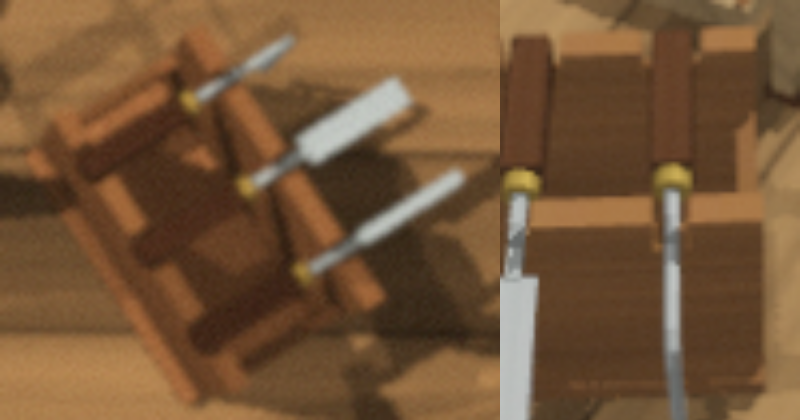

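The crop confirms that the upper-slot tool (290,40) is thin steel bending down at its end. That is the rod, and the other two are straight blades. Next I fix the rack axis, the hole and the gate's direction.

```bash
cat > meas.py <<'E'
from h import *
def gate(t,u0=195,u1=245,v0=118,v1=160):
    im=t["image"]; hsv=cv2.cvtColor(im,cv2.COLOR_BGR2HSV); k=4
    big=cv2.resize(im[v0:v1,u0:u1].max(2),None,fx=k,fy=k,interpolation=cv2.INTER_CUBIC)
    sat=cv2.resize(hsv[v0:v1,u0:u1,1],None,fx=k,fy=k,interpolation=cv2.INTER_CUBIC)
    m=((big>150)&(sat<45)).astype(np.uint8)
    cs,h=cv2.findContours(m,cv2.RETR_CCOMP,cv2.CHAIN_APPROX_NONE)
    i=max((j for j in range(len(cs)) if h[0][j][3]>=0),key=lambda j:cv2.contourArea(cs[j]))
    (x,y),r=cv2.minEnclosingCircle(cs[i]); M=cv2.moments(cs[i])
    x,y=M["m10"]/M["m00"],M["m01"]/M["m00"]
    px=np.array([u0+(x+.5)/k-.5,v0+(y+.5)/k-.5])
    return px,onplane(t,px,.0735)[0],2*r/k
E
python3 - <<'E'
from meas import *
t=np.load("top0.npy",allow_pickle=True).item(); s=np.load("scene0.npy",allow_pickle=True).item()
px,H,d=gate(t); print("hole",px,H.round(4),"diam px",d)
print("hole in scene px",proj(s,H)*800/512)
# clouds
for nm,c in(("top",t),("scene",s)):
    v,u=np.mgrid[0:384,0:512]; ok=(c["z_map"]>0).ravel(); uv=np.c_[u.ravel(),v.ravel()][ok]; P=bydepth(c,uv)
    def sel(x0,x1,y0,y1,z0,z1): return P[(P[:,0]>x0)&(P[:,0]<x1)&(P[:,1]>y0)&(P[:,1]<y1)&(P[:,2]>z0)&(P[:,2]<z1)]
    b=sel(.5,.64,-.12,.2,.143,.156); r=cv2.minAreaRect(b[:,:2].astype(np.float32)); f=np.polyfit(b[:,1],b[:,0],1)
    print(nm,"board top",len(b),b[:,2].mean(),"x=a*y+b",f,"yaw",np.degrees(np.arctan(-f[0])),r)
    p=sel(.6,.85,-.0,.15,.069,.08); print("plate",len(p),p.min(0),p.max(0))
    d=np.array([.537,-.843]);n=np.array([.843,.537]); O=np.array([.572,-.232])
    q=P-np.r_[O,0]; a=q[:,:2]@d; l=q[:,:2]@n
    for nme,m in(("rail88",(a>.06)&(a<.12)&(P[:,2]>.166)&(P[:,2]<.182)),("handle",(abs(l)<.02)&(abs(a)<.045)&(P[:,2]>.155)&(P[:,2]<.175)),("side",(l>.03)&(l<.06)&(abs(a)<.03)&(P[:,2]>.02))):
        if m.sum()>5: print(nme,m.sum(),"a",np.percentile(a[m],[2,50,98]).round(3),"l",np.percentile(l[m],[2,50,98]).round(3),"z",np.percentile(P[m,2],[2,50,98]).round(3))
    m=(a>.06)&(a<.12)&(P[:,2]>.168)&(P[:,2]<.182)&(l>-.2)&(l<.06)
    f=np.polyfit(P[m,0],P[m,1],1); dd=np.linalg.svd(P[m,:2]-P[m,:2].mean(0))[2][0]; print("rail dir deg",np.degrees(np.arctan2(dd[1],dd[0]))%180, "steel dir",np.degrees(np.arctan2(dd[1],dd[0]))%180-90)
E
```

```text
hole [224.63043693 138.48808818] [0.6746 0.0696 0.0735] diam px 6.090158939361572
hole in scene px [[486.99434461 308.93357088]]
top board top 474 0.1494043240142016 x=a*y+b [-0.04715643  0.56060808] yaw 2.6998644279868027 ((0.5583410859107971, 0.05536969006061554), (0.019389208406209946, 0.2896227538585663), 2.6888928413391113)
plate 307 [0.63230148 0.01922418 0.06902288] [0.82978277 0.14882389 0.07994951]
rail88 403 a [0.077 0.086 0.097] l [-0.216 -0.096  0.047] z [0.167 0.174 0.18 ]
handle 205 a [-0.044 -0.001  0.042] l [-0.012  0.     0.012] z [0.16  0.166 0.171]
side 67 a [-0.019  0.003  0.027] l [0.033 0.042 0.05 ] z [0.02  0.103 0.111]
rail dir deg 33.11072896082311 steel dir -56.88927103917689
scene board top 422 0.14905415233701444 x=a*y+b [-0.04151112  0.56086621] yaw 2.3770469822168283 ((0.5579081177711487, 0.053669266402721405), (0.019146857783198357, 0.2905990779399872), 2.2706212997436523)
plate 417 [6.46553578e-01 4.15283946e-04 6.90207291e-02] [0.82982959 0.14673991 0.07989317]
rail88 798 a [0.076 0.088 0.096] l [-0.216 -0.084  0.046] z [0.167 0.174 0.177]
handle 287 a [-0.043  0.002  0.043] l [-0.017  0.002  0.014] z [0.158 0.166 0.168]
side 63 a [-0.029  0.001  0.025] l [0.038 0.043 0.048] z [0.102 0.106 0.108]
rail dir deg 32.846832596992925 steel dir -57.153167403007075
```

```bash
cat >> h.py <<'E'
SGN=1
def rot(deg,s=None):
    a=np.radians(deg); s=SGN if s is None else s
    y=s*np.array([-np.sin(a),np.cos(a),0]); z=np.array([0,0,-1.]); x=np.cross(y,z)
    return R.from_matrix(np.c_[x,y,z]).as_rotvec()
def fx(a): return np.round(np.asarray(a),4).tolist()
E
python3 - <<'E'
from h import *
for s in(1,-1):
    for p,a in(((.572,-.232,.134),-57),((.572,-.232,.32),-57),((.515,.063,.159),2.5),((.47,.063,.159),2.5),((.515,.063,.34),2.5)):
        q=inverse_kinematics(np.array(p),rot(a,s)); print(s,p,None if q is None else fx(q))
E
```

```text
1 (0.572, -0.232, 0.134) [-0.4257, 0.2401, 1.8351, -0.0, 1.0664, -1.0016]
1 (0.572, -0.232, 0.32) [-0.4257, 0.1164, 1.6296, -0.0, 1.3956, -1.0016]
1 (0.515, 0.063, 0.159) [0.0737, 0.0341, 2.0197, -0.0, 1.0878, -1.5407]
1 (0.47, 0.063, 0.159) [0.0807, -0.0536, 2.1066, -0.0, 1.0886, -1.5337]
1 (0.515, 0.063, 0.34) [0.0737, -0.0822, 1.7955, -0.0, 1.4283, -1.5407]
-1 (0.572, -0.232, 0.134) [-0.4257, 0.2401, 1.8351, -0.0, 1.0664, 2.14]
-1 (0.572, -0.232, 0.32) [-0.4257, 0.1164, 1.6296, -0.0, 1.3956, 2.14]
-1 (0.515, 0.063, 0.159) [0.0737, 0.0341, 2.0197, 0.0, 1.0878, 1.6009]
-1 (0.47, 0.063, 0.159) [0.0807, -0.0536, 2.1066, 0.0, 1.0886, 1.6079]
-1 (0.515, 0.063, 0.34) [0.0737, -0.0822, 1.7955, 0.0, 1.4283, 1.6009]
```

```bash
python3 - <<'E'
from h import *
p=manip.state()["tool_pos"]; manip.move_linear(np.r_[p[:2],.34],rate=.25)
manip.set_gripper(.06)
manip.move_pose(np.array([.572,-.232,.28]),rot(-57))
c=cap("scene"); np.save("s1.npy",c,allow_pickle=True)
manip.move_linear(np.array([.572,-.232,.19]),rate=.2); manip.move_linear(np.array([.572,-.232,.134]),rate=.08)
st=manip.state(); print(st["clock"],fx(st["tool_pos"]),fx(st["contact_force"]))
manip.set_gripper(0.0,force=60); st=manip.state(); print("grip",st["gripper_width"],st["grasp_force"],fx(st["contact_force"]),fx(st["tool_pos"]))
manip.move_linear(np.array([.572,-.232,.17]),rate=.06); manip.move_linear(np.array([.572,-.232,.345]),rate=.2)
st=manip.state(); print(st["clock"],"lift",st["gripper_width"],st["grasp_force"],fx(st["contact_force"]),fx(st["moment"]),fx(st["tool_pos"]))
t=cap("top"); c=cap("scene"); np.save("t2.npy",t,allow_pickle=True); np.save("s2.npy",c,allow_pickle=True)
print(proj(c,[[.572+.16*.5446,-.232-.16*.8387,.364-.12]]))
cv2.imwrite("pics/lift.png",cv2.resize(c["image"],(800,600),interpolation=cv2.INTER_CUBIC))
E
```

```text
4.8333 [0.5723, -0.2321, 0.1342] [-0.7812, -0.2876, 0.5627]
grip 0.022957833870038278 59.98467832803726 [0.4705, 1.2373, 0.5124] [0.572, -0.2321, 0.1342]
7.25 lift 0.023765117938718053 59.97744619846344 [-0.4437, 0.0277, -1.8575] [0.1007, -0.0035, 0.0667] [0.5713, -0.2317, 0.343]
[[227.67736451 269.74703421]]
```

View pics/lift.png

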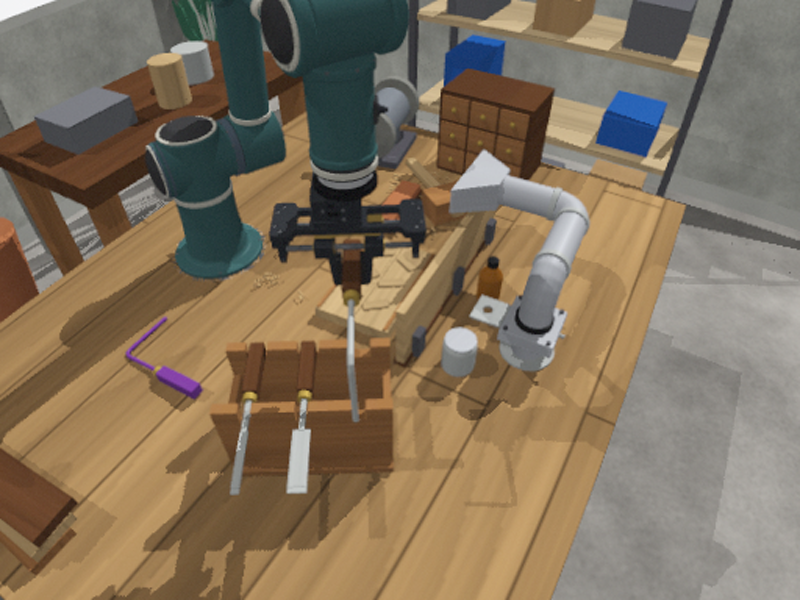

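The rod is held with its leg vertical. The tip is at (355,418), about 2 px from the prediction. Next I go above the hole.

```bash
python3 - <<'E'
from h import *
manip.move_pose(np.array([.5148,.0626,.343]),rot(2.5))
manip.move_linear(np.array([.5148,.0626,.193]),rate=.15)
st=manip.state(); print(st["clock"],fx(st["tool_pos"]),fx(st["contact_force"]),fx(st["moment"]),st["gripper_width"])
t=cap("top"); c=cap("scene"); np.save("t3.npy",t,allow_pickle=True); np.save("s3.npy",c,allow_pickle=True)
T=st["tool_pos"]+np.array([.1598,.007,.019-.12]); print("tip pred",T,proj(t,T),proj(c,T),"hole",proj(t,[.6746,.0696,.0735]),proj(c,[.6746,.0696,.0735]))
a=cv2.resize(t["image"][100:180,190:256],(495,600),interpolation=cv2.INTER_CUBIC)
u,v=proj(c,[.6746,.0696,.0735])[0].astype(int)
b=cv2.resize(c["image"][v-60:v+20,u-20:u+20],(300,600),interpolation=cv2.INTER_CUBIC)
print(u,v); cv2.imwrite("pics/hover.png",np.hstack([a,b]))
E
```

```text
9.65 [0.5157, 0.0626, 0.1941] [0.2819, -0.3839, -3.0594] [0.0613, 0.0126, 0.0389] 0.023440068303689377
tip pred [0.67551423 0.06955148 0.09312738] [[224.23920093 136.93271562]] [[312.71201444 193.32804232]] hole [[224.61665867 138.48254075]] [[311.68850636 197.70991568]]
311 197
```

View pics/hover.png

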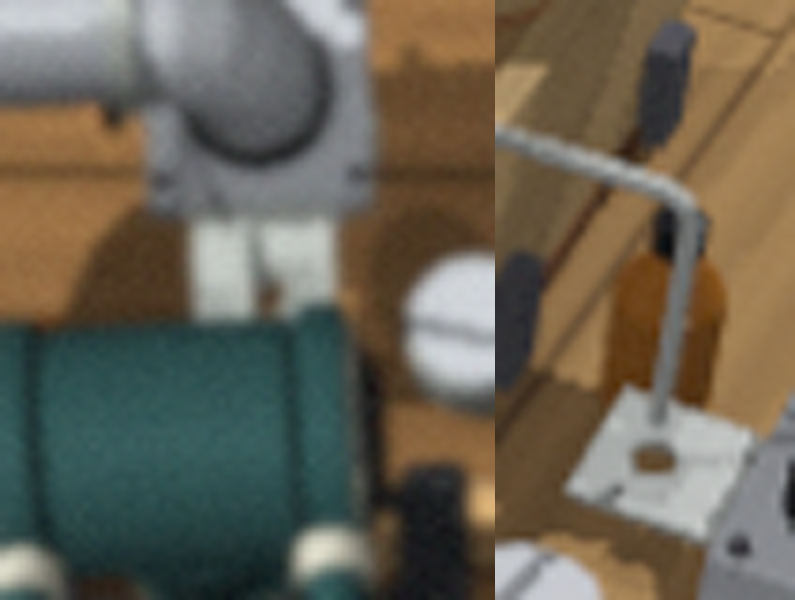

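The tip reads about (312,193) in scene pixels, straight above the hole at (312,198). Both are within a pixel of prediction, so I lower with a force guard.

```bash
python3 - <<'E'
from h import *
manip.dwell(.3); f0=np.mean([manip.state()["contact_force"] for _ in range(1)],0)
fs=[]
for _ in range(5): manip.dwell(.05); fs.append(manip.state()["contact_force"])
f0=np.mean(fs,0); print("tare",fx(f0),"std",fx(np.std(fs,0)))
for z in np.arange(.186,.1569,-.004):
    manip.move_linear(np.array([.5145,.0626,z]),rate=.04); st=manip.state(); d=st["contact_force"]-f0
    print(round(z,3),round(st["clock"],2),fx(st["tool_pos"]),fx(d))
    if np.abs(d).max()>4: print("STOP"); break
np.save("f0.npy",f0)
c=cap("scene"); b=cv2.resize(c["image"][137:217,271:351],(600,600),interpolation=cv2.INTER_CUBIC); cv2.imwrite("pics/in.png",b)
E
```

```text
tare [0.2254, 0.2429, -2.26] std [0.748, 0.573, 0.3131]
0.186 10.62 [0.514, 0.0626, 0.1853] [0.1747, -0.5833, -0.701]
0.182 10.88 [0.5142, 0.0626, 0.1816] [-0.3483, 0.0386, 0.4605]
0.178 11.12 [0.5142, 0.0626, 0.1776] [-0.4142, -0.9015, -0.3756]
0.174 11.38 [0.5142, 0.0626, 0.1736] [-0.3209, -0.2655, -0.2381]
0.17 11.62 [0.5142, 0.0626, 0.1695] [-0.1592, -1.0622, 0.551]
0.166 11.88 [0.5142, 0.0626, 0.1656] [-0.2987, -0.3208, -0.1097]
0.162 12.12 [0.5142, 0.0626, 0.1616] [-0.0773, -0.7577, 0.1165]
0.158 12.38 [0.5142, 0.0626, 0.1576] [-0.4771, -0.0267, 0.39]
```

View pics/in.png

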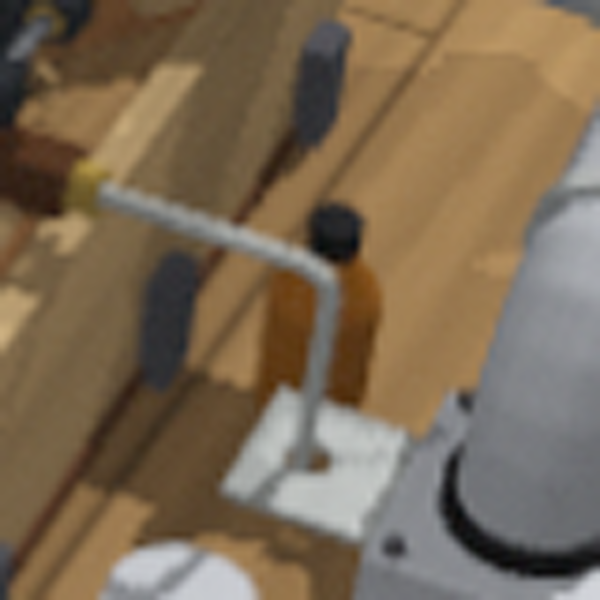

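The leg passes into the hole at (305,455) with no contact force. I draw a first stretch to see the drag and the compliance.

```bash
cat > draw.py <<'E'
from h import *
f0=np.load("f0.npy"); g=np.array([np.cos(np.radians(2.5)),np.sin(np.radians(2.5)),0]); S=np.array([.5145,.0626,.158])
def force(n=1):
    a=[manip.state()]
    for _ in range(n-1): manip.dwell(.03); a.append(manip.state())
    d=np.mean([s["contact_force"] for s in a],0)-f0
    return d@g,d,a[-1]
def go(s,rate): manip.move_linear(S-g*s,rate=rate)
def log(s,f,d,st): print(f"{s*1e3:.1f}mm t{st['clock']:.2f} pull{f:.1f} lag{(s-(S-st['tool_pos'])@g)*1e3:.2f}mm",fx(d),"My",round(st["moment"][1],3),"w",round(st["gripper_width"],4))
E
python3 - <<'E'
from draw import *
for s in np.arange(.003,.0241,.003):
    go(s,.02); f,d,st=force(2); log(s,f,d,st)
    if f>8: break
E
```

```text
3.0mm t12.76 pull-0.6 lag-0.05mm [-0.5533, -0.3401, -0.5872] My 0.033 w 0.023
6.0mm t13.09 pull2.8 lag0.67mm [2.8586, -0.243, -1.3787] My -0.537 w 0.0233
9.0mm t13.43 pull3.2 lag0.20mm [3.2562, -0.1302, -0.6707] My -0.701 w 0.0235
12.0mm t13.76 pull3.3 lag-0.21mm [3.3515, -0.3707, -0.4882] My -0.655 w 0.0232
15.0mm t14.09 pull2.9 lag-0.27mm [2.9352, 0.0755, -0.9833] My -0.639 w 0.0232
18.0mm t14.43 pull2.6 lag-0.25mm [2.6397, -0.6056, -0.6944] My -0.676 w 0.0233
21.0mm t14.76 pull2.6 lag-0.25mm [2.582, -0.1967, -0.5062] My -0.664 w 0.0234
24.0mm t15.09 pull2.4 lag-0.24mm [2.3855, -0.5319, -0.2262] My -0.669 w 0.0235
```

```bash
python3 - <<'E'
from draw import *
s=.024; step=.0015; pk=0; hist=[]
while s<.075:
    s+=step; go(s,.015); f,d,st=force(2); pk=max(pk,f); hist.append(f)
    if f>4.2 or len(hist)%6==0: log(s,f,d,st)
    if f>5: step=.0003
    if f>9.3:
        f,d,st=force(3); log(s,f,d,st)
        if f>9.6: break
print("peak",pk)
if f>9.6:
    for _ in range(3):
        f,d,st=force(3); log(s,f,d,st)
        if f>12: s-=.0008; go(s,.02)
E
```

```text
33.0mm t16.79 pull3.8 lag-0.16mm [3.843, 0.2308, -0.8114] My -0.716 w 0.0236
42.0mm t18.49 pull3.5 lag-0.13mm [3.4621, -0.0003, -1.3866] My -0.697 w 0.0232
51.0mm t20.19 pull6.3 lag0.77mm [6.2668, 0.2002, -3.5982] My -1.144 w 0.0232
51.3mm t20.48 pull6.7 lag1.02mm [6.6808, -0.1367, -4.1152] My -1.246 w 0.0231
51.6mm t20.76 pull7.7 lag1.27mm [7.717, -0.7044, -4.355] My -1.299 w 0.023
51.9mm t21.04 pull8.3 lag1.52mm [8.3086, 0.2406, -4.1343] My -1.428 w 0.0233
52.2mm t21.32 pull9.6 lag1.79mm [9.5891, 0.0874, -5.7065] My -1.631 w 0.0232
52.2mm t21.39 pull9.5 lag1.81mm [9.5725, -0.3239, -5.875] My -1.545 w 0.0232
52.5mm t21.68 pull6.5 lag1.29mm [6.5066, 0.6022, -2.1773] My -1.331 w 0.0232
52.8mm t21.96 pull7.6 lag1.58mm [7.6358, 0.2618, -2.6723] My -1.41 w 0.0233
53.1mm t22.24 pull8.2 lag1.83mm [8.2296, -0.0611, -3.8557] My -1.56 w 0.0236
53.4mm t22.52 pull8.7 lag2.12mm [8.7652, -0.4018, -3.8659] My -1.629 w 0.0234
53.7mm t22.81 pull9.2 lag2.40mm [9.1391, 0.4866, -5.3401] My -1.805 w 0.0234
54.0mm t23.09 pull11.0 lag2.63mm [11.0117, 0.3485, -5.5184] My -1.964 w 0.0233
54.0mm t23.16 pull10.6 lag2.63mm [10.65, -0.2758, -5.3124] My -1.886 w 0.0231
peak 11.016387630729827
54.0mm t23.23 pull10.3 lag2.61mm [10.3279, -0.0846, -5.5147] My -1.936 w 0.0232
54.0mm t23.29 pull10.1 lag2.64mm [10.1433, -0.0839, -5.4536] My -1.911 w 0.0232
54.0mm t23.36 pull10.4 lag2.61mm [10.4602, -0.3051, -5.3754] My -1.833 w 0.0232
```

The force rose to about 10.4 N and held with no creep, at about 46 mm of plate travel. That puts the hole near 138 mm, inside the 130 to 150 mm band. I'll look while holding the pull.

```bash
python3 - <<'E'
from draw import *
c=cap("scene"); f,d,st=force(3); log(.054,f,d,st)
np.save("s4.npy",c,allow_pickle=True)
go(.046,.03); f,d,st=force(3); log(.046,f,d,st)
c2=cap("scene"); np.save("s5.npy",c2,allow_pickle=True)
k=lambda c:cv2.resize(c["image"][137:217,255:308],(397,600),interpolation=cv2.INTER_CUBIC)
cv2.imwrite("pics/stop.png",np.hstack([k(c),k(c2)]))
E
```

```text
54.0mm t23.48 pull10.1 lag2.61mm [10.0866, 0.0518, -4.8258] My -1.786 w 0.0234
46.0mm t23.96 pull-0.5 lag-0.99mm [-0.496, -0.0341, -0.0358] My 0.006 w 0.0233
```

View pics/stop.png

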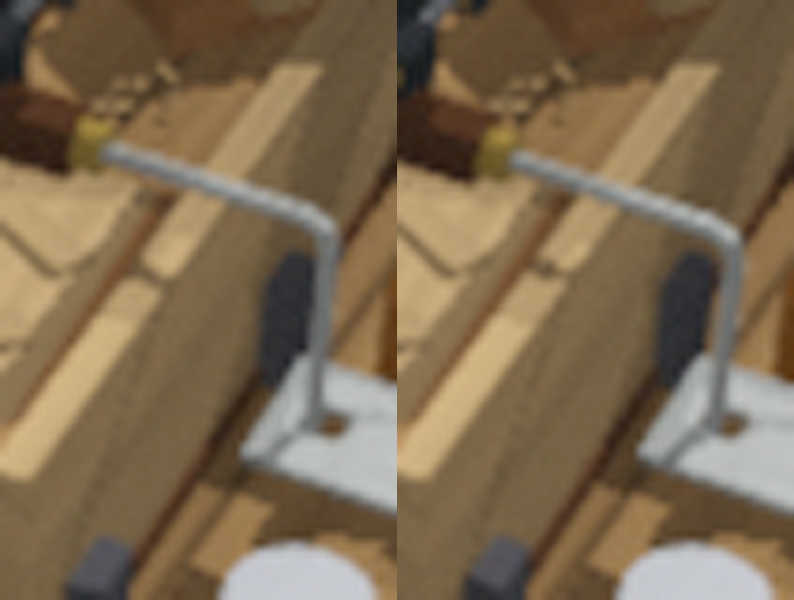

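Left, under load, and right, relaxed: the leg is in the hole's board-side half, the hole is at about (335,426) in both, and the plate stays put. Now I ease forward 2 mm and lift out under guard, then measure the rod's pitch and the plate's position.

```bash
python3 - <<'E'
from draw import *
go(.044,.02); f,d,st=force(2); log(.044,f,d,st)
P=S-g*.044
for z in(.165,.172,.182,.2,.23):
    manip.move_linear(np.r_[P[:2],z],rate=.05); f,d,st=force(1); print(z,fx(d),round(st["moment"][1],3))
    if np.abs(d).max()>5: print("STOP"); break
manip.move_linear(np.r_[P[:2],.345],rate=.15)
manip.dwell(.2)
c=cap("scene"); t=cap("top"); st=manip.state(); np.save("s6.npy",c,allow_pickle=True); np.save("t6.npy",t,allow_pickle=True); print(st["clock"],fx(st["tool_pos"]))
G=st["tool_pos"]+[0,0,.019]
for th in(0,2,4,6,8):
    r=R.from_euler("ZY",[2.5,-th],degrees=True)
    print(th,[fx(proj(c,G+r.apply(p))[0]) for p in([.05,0,0],[.156,0,0],[.16,0,-.116])])
u,v=proj(c,G+g*.08)[0].astype(int); print(u,v)
a=cv2.resize(c["image"][v-50:v+50,u-40:u+40],(480,600),interpolation=cv2.INTER_CUBIC)
x,y=proj(c,[.63,.067,.0735])[0].astype(int); print(x,y)
b=cv2.resize(c["image"][y-40:y+40,x-20:x+20],(300,600),interpolation=cv2.INTER_CUBIC)
cv2.imwrite("pics/after.png",np.hstack([a,b]))
for uv in([286.9,196.5],[294.5,184.5]): print("plate corner",fx(onplane(c,uv,.0735)[0]))
E
```

```text
44.0mm t24.29 pull-0.3 lag-0.04mm [-0.2407, -0.4244, -0.3335] My -0.046 w 0.0234
0.165 [-0.4362, -0.3968, -0.1306] -0.023
0.172 [0.121, 0.6184, -0.5798] 0.049
0.182 [0.5853, -0.2108, 0.0025] -0.017
0.2 [-0.1507, 0.1991, 0.3876] 0.046
0.23 [-0.9684, -0.6502, -1.0426] -0.039
27.7 [0.4702, 0.0606, 0.3441]
0 [[269.5755, 102.4595], [306.8341, 112.4181], [303.8993, 148.8152]]
2 [[269.5847, 101.879], [307.0146, 110.5697], [305.4277, 147.5996]]
4 [[269.5732, 101.2925], [307.1261, 108.6904], [306.9093, 146.3117]]
6 [[269.541, 100.7006], [307.1676, 106.7828], [308.3417, 144.952]]
8 [[269.4879, 100.1042], [307.1382, 104.8494], [309.7224, 143.5208]]
279 105
298 193
plate corner [0.6057, 0.0358, 0.0735]
plate corner [0.6029, 0.0967, 0.0735]
```

View pics/after.png

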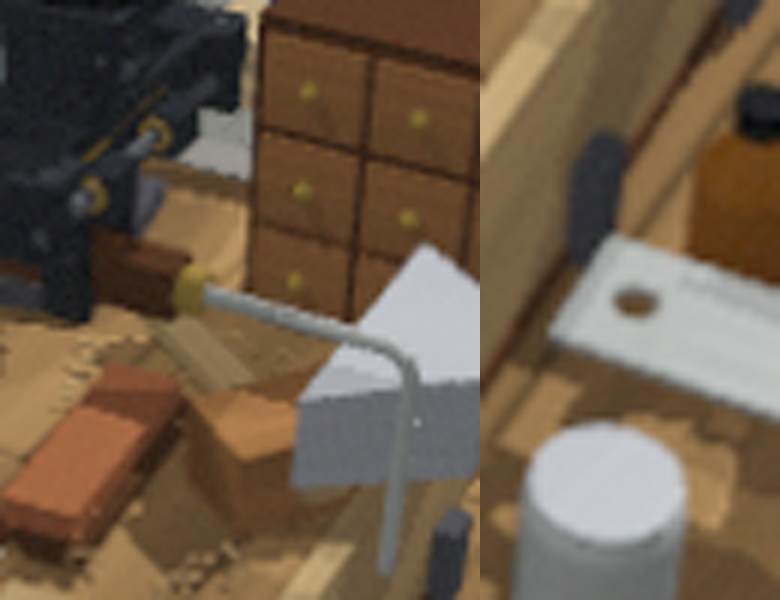

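The rod has not pitched: bend and tip are at (412,360) and (388,570), matching 0°. The hole is at (635,300), which gives x≈0.63, about 137 mm from the pipe's axis and clear of the board. Now the rod goes back to its slot.

```bash
python3 - <<'E'
from draw import *
manip.move_pose(np.array([.572,-.232,.345]),rot(-57))
manip.move_linear(np.array([.572,-.232,.19]),rate=.15); manip.dwell(.2)
a=[]
for _ in range(4): manip.dwell(.05); a.append(manip.state()["contact_force"])
f1=np.mean(a,0); print(fx(manip.state()["tool_pos"]))
for z in np.r_[.175,.165,.157,.150,.145,.141,.138,.1365,.1355,.1345,.1335]:
    manip.move_linear(np.array([.572,-.232,z]),rate=.05); st=manip.state(); d=st["contact_force"]-f1
    print(z,fx(st["tool_pos"]),fx(d))
    if d[2]>2.5 or np.abs(d).max()>5: print("STOP"); break
print(st["clock"])
c=cap("scene"); t=cap("top"); a=cv2.resize(c["image"][200:325,130:265],(648,600),interpolation=cv2.INTER_CUBIC); cv2.imwrite("pics/seat.png",a)
E
```

```text
[0.5721, -0.2321, 0.1903]
0.175 [0.5715, -0.2318, 0.1741] [-0.6153, 1.4729, -0.2405]
0.165 [0.5716, -0.2318, 0.1643] [0.1606, -0.014, 0.1584]
0.157 [0.5716, -0.2318, 0.1564] [0.6976, 0.4526, 0.1089]
0.15 [0.5716, -0.2318, 0.1494] [-0.4868, 0.6304, 0.7174]
0.145 [0.5717, -0.2318, 0.1445] [-0.4101, -0.5417, 0.2857]
0.141 [0.5717, -0.2319, 0.1406] [0.3682, 1.1996, 0.1332]
0.138 [0.5718, -0.2319, 0.1377] [-0.6648, 0.841, 0.4305]
0.1365 [0.5719, -0.232, 0.1364] [-0.6296, 1.0097, -0.306]
0.1355 [0.572, -0.232, 0.1355] [0.4277, 0.6487, 0.1529]
0.1345 [0.5722, -0.2321, 0.1347] [-0.397, 0.2964, 0.2493]
0.1335 [0.5723, -0.2321, 0.1342] [-1.2782, 0.8611, 5.3398]
STOP
33.6167
```

View pics/seat.png

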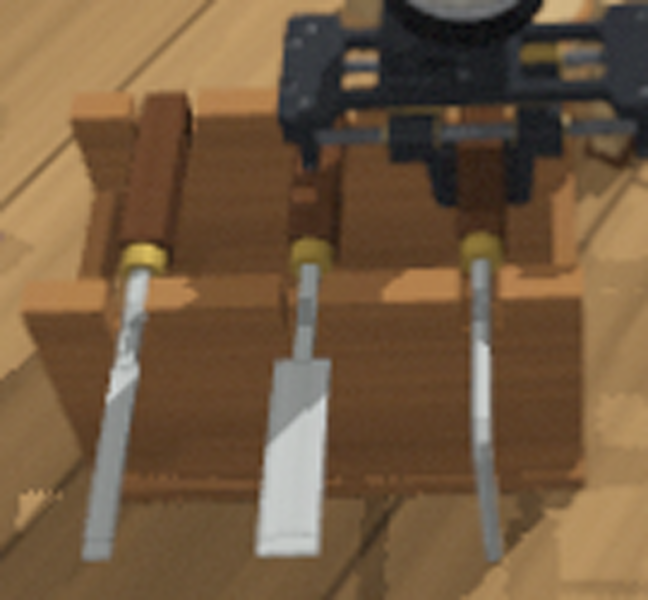

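The rod is seated in its notches at (480,285), at the same height it was picked from. I release and retreat, then take the last look.

```bash
python3 - <<'E'
from draw import *
manip.set_gripper(.055); manip.dwell(.2)
manip.move_linear(np.array([.572,-.232,.165]),rate=.05); manip.move_linear(np.array([.572,-.232,.33]),rate=.15)
manip.move_pose(np.array([.25,-.55,.35]),rot(-57)); manip.dwell(.5)
c=cap("scene"); st=manip.state(); print(st["clock"],fx(st["tool_pos"]),fx(st["contact_force"]))
cv2.imwrite("pics/end.png",cv2.resize(c["image"],(800,600),interpolation=cv2.INTER_CUBIC))
E
```

```text
38.7833 [0.2501, -0.5499, 0.35] [0.9143, 0.6037, 1.051]
```

View pics/end.png

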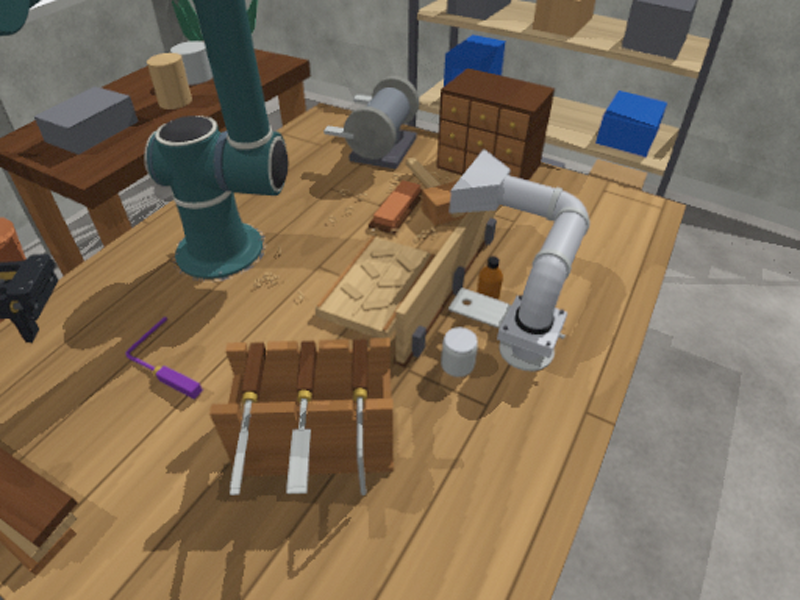

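The rod lies in its slot at (360,400), the plate is drawn out with its hole at (467,302), and everything else is where it was. I hand the job in.

```bash
python3 -c "
from cell import order
print(order.close_job())"
```

```text
the job is handed in; nothing more can be done
None
```

The slide gate is drawn out to a firm stop, with the hole about 137 mm from the pipe's axis; I held the pull at about 10 N (highest reading 11 N), laid the rod back in its slot, and handed the job in at about 39 s without being shown a verdict.

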